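# Couple a carving carrier onto its bench ball and latch it

### The arm

A 7-joint arm with a two-finger parallel gripper is mounted at the origin on the work surface. World frame = base frame: x ahead of the robot, y to its left, z up, the work surface at z = 0. Lengths are in m, angles in rad, forces in N, time in s.
With the tool pointing down it reaches from about 0.4 to 0.875 m from the base axis. Payload 19.3 kg.
Tool frame: the origin (TCP) lies at the very end of the fingers, on their centre line; the grasp point (between the pads) lies 19 mm behind it; z points along the fingers, y is the direction in which the jaws open and shut (so a half turn about z gives the same grasp; the last joint's range is limited). The gripper opens to 85 mm and grips with 20 to 120 N. Pads are 22 mm wide; open, the fingers measure 114 mm over their backs; the gripper's body (76 mm by 85 mm) begins 54 mm behind the grasp point. The pads swing forward as they close: fully open they stand 13 mm farther back than shut.
Start: joints at [-1.382, 0.521, -0.036, 1.599, 0.021, 1.021, -0.113], TCP at [0.16, 0.604, 0.231] pointing down, gripper open.
Joint ranges: [-2.91, 2.91], [-0.3, 2.13], [-1.5, 1.42], [0.17, 2.43], [-1.26, 4.41], [0.16, 1.93], [-2.52, 2.52]. Speed limits (rad/s): [1.89, 1.89, 2.39, 2.39, 3.01, 3.01, 3.01].

### API

Orientations are given as [roll, pitch, yaw] about the fixed x, y, z axes, in that order (R = Rz(yaw) Ry(pitch) Rx(roll)).
In Python, from workcell import bot gives the robot as it stands. The module is installed in compiled form; this text tells all that it offers.
- The arm moves only by the shell command python3 -m inch 'ROWS' [FORCE]. ROWS is JSON, a list of rows, each an object of numbers: "dx", "dy", "dz": the shift along the tool's x, y, z in mm; "rx", "ry", "rz": the turn, a rotation vector about the tool's x, y, z in rad; "hand": the closure, from -1 (fully open) to 1 (shut), so that 0 is half open. In form: [{"dx": .., "dy": .., "dz": .., "rx": .., "ry": .., "rz": .., "hand": ..}, ...]. A call has 1 to 10 rows; each row shifts and turns the commanded pose from where the row before left it, along the tool's axes as they then stand; what a row does not reach is not made up. A row lasts 1/10 s, in which the tool goes at most 50 mm and 8.59 degrees, less where a joint would pass 70% of its speed; a pose out of reach is approached as far as the arm can. A call with a gripper value outside its range is refused whole. The fingers move at their own pace and stop on an object; FORCE is the grip in N (left out, the last holds). Time passes only in rows, so rows that do not move let the fingers close. It gives the time, the measured TCP pose, the force and the opening at its end, in the units of the state.
- bot.observe(): the state, without advancing time (a new reading comes with each control period).
- bot.grab_frame(name): name is "scene" or "top" or "wrist"; returns (picture, depth): 400x640x3 uint8, red, green, blue; 400x640 float32, m along the optical axis (not along the pixel's ray), 0 where there is no reading.
- bot.get_calibration(name): a dict with "vertical_fov" (degrees; the focal length in pixels is half the picture's height over the tangent of half this angle, whatever the lens; pixels are square), "cx", "cy" (the principal point, pixels), "origin" and "orientation" of the camera in the world. Camera axes: x right, y down, z forward; pixel columns grow to the right and rows downward; lengths in m; the calibration is good to about 2 mm. A picture is of the moment at which its call begins: read the wrist's pose just before it. get_calibration takes no time and is no camera call; for the wrist camera it gives the pose at the moment of the call.
- bot.job_done(): hands the job in, once; it reports no verdict.
Trained networks look in the newest picture that a camera, given by its name, has taken for a name from the list of things; names that differ only in an ending like _2 or _b are one class to them, and where a whole thing is asked for, a point or a joint stands for the part that bears it (a point fixed in the world has none). Each returns a list of dicts, best first, with "score" (0 to 1); they miss things now and then, are a little off and sometimes report something else, mostly with a low value. They report only what shows in the picture. A call takes as long as a camera call. They do not tell look-alikes from the thing itself.
- bot.trace(camera, target): "region" (400x640 bool, what is visible of it) and "box" ([left, top, right, bottom] in pixels, round what is visible of it).
- bot.tip_of(camera, target): "centre" ([row, column] in pixels: a listed point, or the origin of a listed thing).
The state is a dict: "clock": time; "qpos": joint angles; "qd": joint speeds; "joint_efforts": joint torques, N m; "position": TCP position; "tool_rot": TCP orientation; "force": force on the tool from outside, world axes, zero at the start; "moment": the same for the moment, N m; "grip_width": finger opening in m.
Only numpy, scipy, OpenCV 4.12 (cv2) and the standard library are available. Lean on these libraries where they do the work, as an engineer would, in place of code of your own. Each camera call takes 0.05 s, during which the arm holds its last target.

### The job

Pick up the carving carrier by its wooden beam and lower its socket onto the steel ball of the bench post until the ball is fully home in the socket; the ball's height is screw-set and not known exactly, so feel your way down. Then press the latch lever down until it is fully home, and leave the carrier standing on the ball and its two rubber feet. Use a light hand, neither forcing nor dropping the socket onto the ball nor straining the lever, and do not disturb the other things on the bench.

Things in the scene. Friction and masses are not known exactly. Their poses are not given: they have to be found in the camera images.
- carrier: carving carrier, 0.85 kg +-15%, 297 mm long: aluminium socket head (54 mm across, roof 58 mm high) in front, beech beam behind it, limewood square being carved at the rear. Origin on the socket's axis, level with the underside of mouth and feet; x forward (beam runs to -x), z up. Starts flat on the bench, lever up. Any heading on the ball is fine. Over 40 N between it and the post is forcing
- carrier_socket (a point): where the ball's centre sits when fully home: on the socket's axis, 31 mm above the carrier's origin. The socket is a round bore of 40 mm, open downwards, with a flat roof 50 mm above the carrier's underside, a mouth flared to about 45 mm and a slot to the rear for the claw
- carrier_grip (a point): on the free length of the beam, about where the carrier balances; 140 mm behind the socket's axis, 28 mm above the carrier's underside; axes as the carrier's. Beam: 36 mm wide, z 14 to 42 mm, bare from carrier x -165 to -105
- carrier_feet (a point): midway between the two rubber feet, on their underside: 240 mm behind the socket's axis; feet 92 mm apart across. Above them the carved limewood, 100 x 126 mm (carrier x -267 to -167), top 68 mm high. On the ball the carrier's front stands 8 to 18 mm higher than the feet: it slopes 2 to 4.5 degrees down to the rear
- lever (a joint): latch lever, rad: 0 fully up (arm 28 degrees above the beam, pointing rearwards), 0.489 fully down against its stop (arm parallel to the beam); starts 0 to 0.2. Pivot across the carrier at its x 22, z 64 mm, on top of the head. Stiff pivot, stays where left: about 7 N on the pad moves it. Its claw swings in under the ball through the rear slot; if the ball is not home the claw meets it and blocks
- pad: steel thumb pad at the lever's end, 26 x 26 mm; origin mid top face, 98 mm along the arm from the pivot; z out of the face (push along -z), x along the arm to the pivot. In the carrier's frame it swings on an arc from x -63, z 113 mm (up) rearwards and down to x -76, z 67.5 mm (down). Over 40 N on it is straining
- post: bench post, fixed: 100 x 80 x 5 mm steel plate, four bolt heads, lock nut to 14 mm, and a 16 mm stem carrying a 38 mm steel ball. Origin on the ball's vertical axis, on the bench. The ball's centre stands 39 to 49 mm above the bench, as the stem happens to be screwed; the height is not reported
- wax_tin: bystander: flat round tin, 66 mm across, 30 mm high; origin under its middle
- oilstone: bystander: sharpening stone in a wooden case 110 x 48 x 26 mm; origin under its middle
- gouge_wide: bystander: wide carving gouge lying, 220 mm long, 24 mm high; origin at the ferrule, x towards the blade
- gouge_narrow: bystander: narrow carving gouge lying, 220 mm long, 24 mm high; origin at the ferrule, x towards the blade
- mallet: bystander: round wooden carver's mallet standing on its head, 82 mm across, 235 mm high; origin under its middle
- brush: bystander: flat brush lying, 200 mm long; origin under its middle
- oil_jar: bystander: closed amber jar, 64 mm across, 85 mm high; origin under its middle
Not all that is in view belongs to the job. Leave any pink look-alike of the post alone.

How it is judged:
On the way:
1. the carrier's socket sits on the ball, with the lever still up (horizontal distance between carrier_socket and post below 0.004 m and height (world z) of carrier_socket below 0.053 m and angle between carrier's own z axis and vertical below 0.14 rad and contact force between carrier and post above 1 N and value of joint lever below 0.25 rad), for 0.2 s.
At the end, for the whole second after the job is handed in: The carrier rests on the ball: socket within 4 mm of the post's axis in plan, its seat point under 53 mm high, more than 1 N on the post, carrier within 8 degrees of level and at rest; lever down to at least 0.43 rad of its 0.489 (horizontal distance between carrier_socket and post below 0.004 m and height (world z) of carrier_socket below 0.053 m and angle between carrier's own z axis and vertical below 0.14 rad and contact force between carrier and post above 1 N and value of joint lever above 0.43 rad and linear speed of carrier below 0.02 m/s and angular speed of carrier below 0.1 rad/s); the robot touches nothing.
It fails at once if more than 40 N between the carrier and the post: forced or dropped onto the ball (contact force between carrier and post above 40 N).
It fails at once if more than 40 N on the lever's pad: lever strained (contact force between any of the fingers, the arm and pad above 40 N).
It fails at once if another thing on the bench moved more than 20 mm (distance of any of wax_tin, oilstone, gouge_wide, gouge_narrow, mallet, brush, oil_jar from where it was at the start of the episode above 0.02 m).
It also fails if it takes over 62 s, if anything falls off the work surface, if the arm or the gripper's body presses on something with over 40 N, if the wrist force passes 120 N, or if a joint passes its speed limit or range.

## Working session

There is one attempt and no reset: what is moved stays moved. The work goes in short steps, Python scripts to look and compute and a shell command to move; the robot and the scene stay as the last step left them, time stands still between calls to the robot, and variables do not carry over. Pictures are saved under pics/ and viewed, and the job is handed in when it is done.

```bash
mkdir -p pics; cat > h.py <<'E'
import numpy as np, cv2
from workcell import bot
from scipy.spatial.transform import Rotation as R
def cal(n):
    c=bot.get_calibration(n); return c
def Rm(o):
    o=np.array(o,float)
    if o.shape==(3,3): return o
    if o.shape==(3,): return R.from_euler('xyz',o).as_matrix()
    return R.from_quat(o).as_matrix()
def cloud(n,d,c):
    H,W=d.shape; f=H/2/np.tan(np.radians(c['vertical_fov'])/2)
    v,u=np.mgrid[0:H,0:W]
    P=np.stack([(u-c['cx'])/f*d,(v-c['cy'])/f*d,d],-1)
    P=P@Rm(c['orientation']).T+np.array(c['origin'])
    P[d<=0]=np.nan
    return P
def save(name,img): cv2.imwrite('pics/'+name+'.png',img[:,:,::-1])
def proj(p,c):
    f=200/np.tan(np.radians(c['vertical_fov'])/2)
    q=(np.atleast_2d(p)-np.array(c['origin']))@Rm(c['orientation'])
    return np.stack([q[:,0]/q[:,2]*f+c['cx'],q[:,1]/q[:,2]*f+c['cy']],-1)
E
python3 - <<'E'
from h import *
s=bot.observe(); print(s)
for n in ['scene','top']:
    c=cal(n); print(n,c)
    im,d=bot.grab_frame(n); save(n+'0',im); np.savez(n+'0.npz',im=im,d=d)
    for t in ['carrier','post','carrier_grip','carrier_socket','pad','mallet','oil_jar','wax_tin','oilstone','gouge_wide','brush']:
        for r in bot.tip_of(n,t)[:3]:
            u=r['centre']; P=cloud(n,d,c)[int(u[0]),int(u[1])]
            print(n,t,round(r['score'],2),np.round(u),np.round(P,3))
E
```

```text
{'clock': 0.0, 'qpos': array([-1.38217789,  0.52201542, -0.03633756,  1.59996299,  0.02118525,
        1.02110915, -0.11281496]), 'qd': array([ 0.00077197,  0.00042438, -0.00059954, -0.00051045,  0.00048282,
        0.00029086,  0.00064068]), 'joint_efforts': array([ 4.02791047e-04, -9.27094102e+01,  1.97985403e+00, -3.69938099e+01,
        1.79000222e-02,  8.08559242e-03, -2.46337623e-05]), 'position': array([0.15990429, 0.6038673 , 0.23074086]), 'tool_rot': array([-3.14048373e+00,  6.10414832e-05,  2.88274959e+00]), 'force': array([ 0.0594498 , -0.24080477,  0.14306119]), 'moment': array([0.03191942, 0.02340526, 0.01561847]), 'grip_width': 0.08530050136345461}
scene {'vertical_fov': 48.12806695045259, 'cx': 312.94620065463704, 'cy': 197.4396909596965, 'origin': array([1.1563423 , 0.23292431, 1.14338974]), 'orientation': array([-2.58491936,  0.01501717,  1.90477422])}
scene carrier 0.97 [216. 262.] [ 0.625 -0.123  0.053]
scene post 0.84 [264. 364.] [0.652 0.187 0.014]
scene post 0.61 [282. 416.] [0.672 0.329 0.042]
scene post 0.61 [231. 438.] [0.503 0.356 0.034]
scene carrier_grip 0
[... 995 characters left out ...]
t 0.84 [172. 257.] [0.624 0.191 0.052]
top post 0.79 [166. 214.] [0.644 0.327 0.045]
top post 0.66 [219. 208.] [0.473 0.351 0.007]
top carrier_grip 0.71 [221. 364.] [ 0.469 -0.153  0.041]
top carrier_socket 0.61 [177. 358.] [ 0.608 -0.132  0.057]
top pad 0.64 [197. 364.] [ 0.54  -0.145  0.104]
top mallet 0.66 [166. 163.] [0.628 0.474 0.097]
top oil_jar 0.57 [149. 433.] [ 0.699 -0.367  0.087]
top oil_jar 0.24 [134. 265.] [0.757 0.173 0.015]
top wax_tin 0.62 [192. 312.] [0.562 0.011 0.031]
top oilstone 0.73 [160. 320.] [ 0.669 -0.014  0.026]
top gouge_wide 0.62 [139. 364.] [ 0.746 -0.161  0.012]
top brush 0.72 [137. 366.] [ 0.75  -0.164  0.02 ]
top brush 0.59 [181. 461.] [ 0.605 -0.48   0.02 ]
```

View pics/scene0.png

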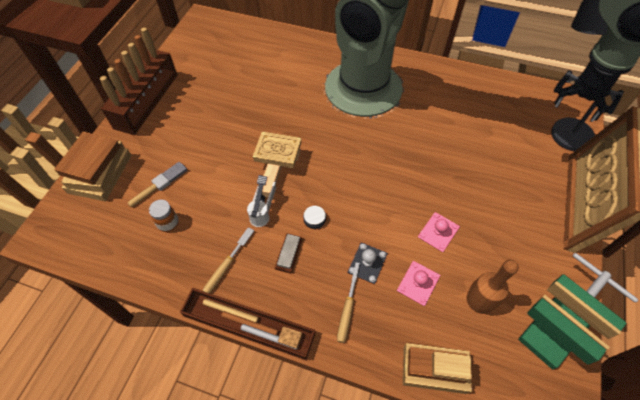

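View pics/top0.png

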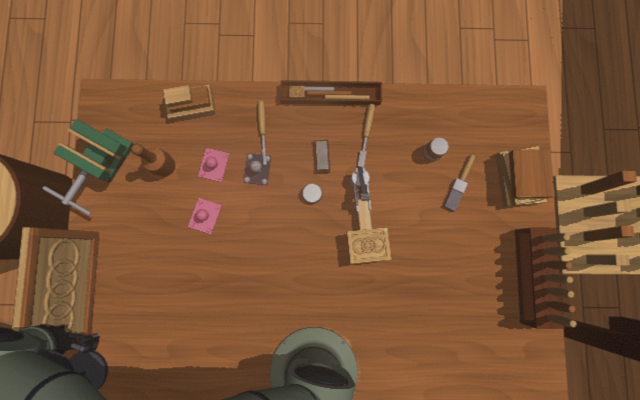

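```bash
python3 - <<'E'
from h import *
for n,box in [('scene',(330,220,460,310)),('top',(185,120,285,200)),('top',(330,140,400,270))]:
    z=np.load(n+'0.npz'); im=z['im']; l,t,r,b=box
    cr=cv2.resize(im[t:b,l:r],None,fx=4.5,fy=4.5,interpolation=cv2.INTER_CUBIC); save(f'crop_{n}_{l}',cr)
for n,bb in [('scene',[(340,235,395,285),(235,125,310,230)]),('top',[(243,152,272,186),(340,165,395,268)])]:
    d=np.load(n+'0.npz')['d'];c=cal(n);P=cloud(n,d,c)
    # ball
    l,t,r,b=bb[0];Q=P[t:b,l:r].reshape(-1,3);Q=Q[np.isfinite(Q[:,0])]
    print(n,'bench z median',np.nanmedian(P[300:340,330:420,2]))
    q=Q[Q[:,2]>0.035]
    from scipy.optimize import least_squares
    f=lambda x:np.linalg.norm(q-x,axis=1)-.019
    s=least_squares(f,[q[:,0].mean(),q[:,1].mean(),.04],loss='soft_l1',f_scale=.002);print('ball',len(q),q[:,2].max(),s.x,np.std(f(s.x)))
    l,t,r,b=bb[1];Q=P[t:b,l:r].reshape(-1,3);Q=Q[np.isfinite(Q[:,0])]
    q=Q[(Q[:,2]>.055)&(Q[:,2]<.08)&(Q[:,0]<.5)]
    rect=cv2.minAreaRect((q[:,:2]*1000).astype(np.float32));print('block',len(q),rect,q.mean(0))
    q=Q[(Q[:,2]>.035)&(Q[:,2]<.048)&(Q[:,0]>.45)&(Q[:,0]<.57)]
    print('beam',len(q),q.mean(0),np.median(q[:,2]))
E
```

```text
scene bench z median 0.0003567250885740947
ball 158 0.06993772972111123 [0.64245427 0.19329462 0.04723923] 0.001641661424922395
block 1183 ((392.2867736816406, -166.85687255859375), (106.63501739501953, 127.55585479736328), 6.1159491539001465) [ 0.39667416 -0.16541208  0.06621556]
beam 309 [ 0.50235996 -0.14991188  0.04191989] 0.04205418053329213
top bench z median 0.0008460701755881317
ball 110 0.06957933317459064 [0.64222207 0.19522251 0.04786774] 0.0016234850590948215
block 1319 ((392.247802734375, -164.97943115234375), (99.77281188964844, 126.03760528564453), 6.389678955078125) [ 0.39204495 -0.16464217  0.06713492]
beam 338 [ 0.49846443 -0.15243386  0.04258705] 0.04269457603196658
```

```bash
cd pics; python3 -c "
import cv2;a=cv2.imread('crop_scene_330.png');b=cv2.imread('crop_top_185.png');print(a.shape,b.shape)"
```

```text
(405, 585, 3) (360, 450, 3)
```

View pics/crop_scene_330.png

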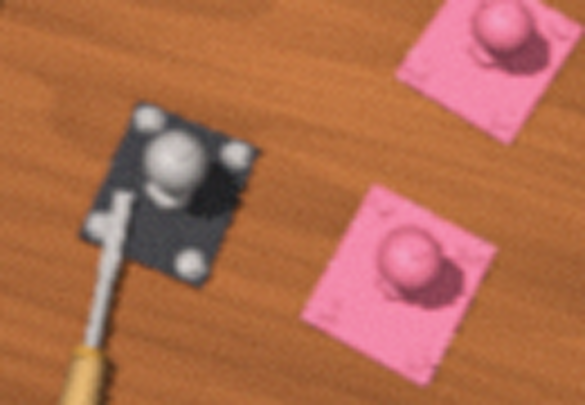

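View pics/crop_top_330.png

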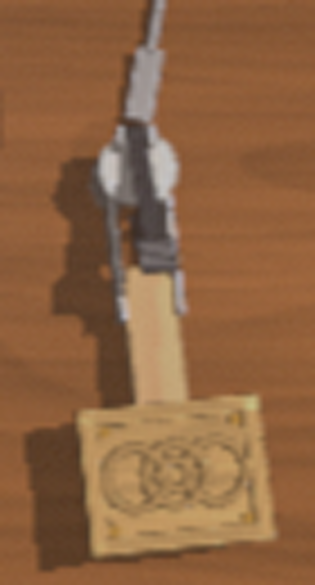

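```bash
python3 - <<'E'
from h import *
s=bot.observe(); c=cal('wrist'); print(c)
T=R.from_euler('xyz',s['tool_rot']).as_matrix()
print('cam in tool',T.T@(np.array(c['origin'])-s['position']), 'cam axes in tool\n',np.round(T.T@Rm(c['orientation']),3))
print('to', T.T@(np.array([.60,.19,.33])-s['position']))
# gouge heights by post
z=np.load('scene0.npz');P=cloud('scene',z['d'],cal('scene'))
for v,u in [(264,357),(270,356),(280,354),(290,352)]: print(v,u,P[v,u])
E
```

```text
{'vertical_fov': 66.41718469308275, 'cx': 319.02313210255494, 'cy': 197.11158861993943, 'origin': array([0.09059934, 0.62188814, 0.37538571]), 'orientation': array([ 2.85230500e+00, -8.24530555e-04,  1.31302411e+00])}
cam in tool [ 0.07160271 -0.00062308 -0.1440917 ] cam axes in tool
 [[ 0.001 -0.958 -0.285]
 [ 1.     0.001  0.001]
 [-0.001 -0.285  0.958]]
to [-0.53137462 -0.28773589 -0.09869534]
264 357 [0.66148577 0.16970482 0.01572205]
270 356 [0.67744281 0.17180157 0.01185189]
280 354 [0.70670826 0.17475892 0.01219676]
290 352 [0.73584551 0.1777216  0.01415652]
```

```bash
python3 -m inch '[{"dz":-25,"rz":-0.123},{"dz":-25,"rz":-0.123},{"dz":-25,"rz":-0.123},{"dx":-25,"dy":-31},{"dx":-25,"dy":-31},{"dx":-25,"dy":-31},{"dx":-25,"dy":-31},{"dx":-25,"dy":-31},{"dx":-25,"dy":-31},{"dx":-25,"dy":-31}]'
python3 -m inch '[{"dx":-25,"dy":-31},{"dx":-25,"dy":-31},{"dx":-25,"dy":-31},{"dx":-25,"dy":-31},{"dx":-25,"dy":-31},{"dx":-25,"dy":-31},{"dx":-25,"dy":-31},{"dx":-25,"dy":-31},{},{}]'
python3 - <<'E'
from h import *
c=cal('wrist'); im,d=bot.grab_frame('wrist'); save('w1',im); np.savez('w1.npz',im=im,d=d,**{k:np.array(v) for k,v in c.items()})
P=cloud('wrist',d,c)
s=bot.observe();print(s['position'],s['tool_rot'],s['qpos'])
for r in bot.tip_of('wrist','post'): print(r)
E
```

```text
[0.15998207 0.60418925 0.23129665] [ 3.14156823e+00 -1.86240978e-05  2.88270018e+00] [-1.38217429  0.52140064 -0.0363044   1.59948236  0.02118575  1.02106809
 -0.11282357]schema error: expected keys dx, dy, dz, rx, ry, rz, hand
schema error: expected keys dx, dy, dz, rx, ry, rz, hand
```

View pics/w1.png

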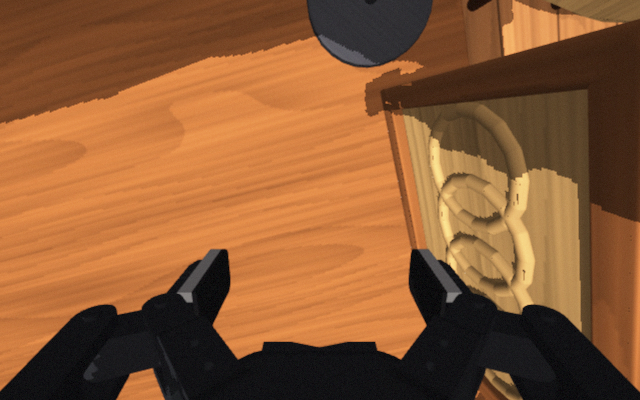

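```bash
python3 -m inch '[{"dx":0,"dy":0,"dz":-25,"rx":0,"ry":0,"rz":-0.123,"hand":-1},{"dx":0,"dy":0,"dz":-25,"rx":0,"ry":0,"rz":-0.123,"hand":-1},{"dx":0,"dy":0,"dz":-25,"rx":0,"ry":0,"rz":-0.123,"hand":-1},{"dx":-25,"dy":-31,"dz":-5,"rx":0,"ry":0,"rz":0,"hand":-1},{"dx":-25,"dy":-31,"dz":-5,"rx":0,"ry":0,"rz":0,"hand":-1},{"dx":-25,"dy":-31,"dz":-5,"rx":0,"ry":0,"rz":0,"hand":-1},{"dx":-25,"dy":-31,"dz":0,"rx":0,"ry":0,"rz":0,"hand":-1},{"dx":-25,"dy":-31,"dz":0,"rx":0,"ry":0,"rz":0,"hand":-1},{"dx":-25,"dy":-31,"dz":0,"rx":0,"ry":0,"rz":0,"hand":-1},{"dx":-25,"dy":-31,"dz":0,"rx":0,"ry":0,"rz":0,"hand":-1}]'
python3 -m inch '[{"dx":-25,"dy":-31,"dz":0,"rx":0,"ry":0,"rz":0,"hand":-1},{"dx":-25,"dy":-31,"dz":0,"rx":0,"ry":0,"rz":0,"hand":-1},{"dx":-25,"dy":-31,"dz":0,"rx":0,"ry":0,"rz":0,"hand":-1},{"dx":-25,"dy":-31,"dz":0,"rx":0,"ry":0,"rz":0,"hand":-1},{"dx":-25,"dy":-31,"dz":0,"rx":0,"ry":0,"rz":0,"hand":-1},{"dx":-25,"dy":-31,"dz":0,"rx":0,"ry":0,"rz":0,"hand":-1},{"dx":-25,"dy":-31,"dz":0,"rx":0,"ry":0,"rz":0,"hand":-1},{"dx":-25,"dy":-31,"dz":0,"rx":0,"ry":0,"rz":0,"hand":-1},{"dx":0,"dy":0,"dz":0,"rx":0,"ry":0,"rz":0,"hand":-1},{"dx":0,"dy":0,"dz":0,"rx":0,"ry":0,"rz":0,"hand":-1}]'
python3 - <<'E'
from h import *
c=cal('wrist'); im,d=bot.grab_frame('wrist'); save('w2',im); np.savez('w1.npz',im=im,d=d,**{k:np.array(v) for k,v in c.items()})
P=cloud('wrist',d,c)
s=bot.observe();print(s['position'],s['tool_rot'],s['qpos'])
for r in bot.tip_of('wrist','post'): print(r)
E
```

```text
clock: 2.3
position: [0.3588, 0.4064, 0.3215]
tool_rot: [3.141, 0.0, -3.031]
force: [0.3, 1.1, 0.1]
grip_width: 0.0855
clock: 3.3
position: [0.5841, 0.1826, 0.321]
tool_rot: [-3.141, -0.0, -3.033]
force: [0.7, 0.5, -0.5]
grip_width: 0.0854
[0.58354011 0.18355359 0.32109247] [ 3.14133313e+00 -4.88546697e-04 -3.03134187e+00] [-0.46678514  0.42459309  0.09493879  1.52677102 -0.04244208  1.19263142
  1.31650899]
{'centre': [194.1, 323.6], 'score': 0.82}
{'centre': [100.8, 444.4], 'score': 0.72}
{'centre': [205.9, 180.0], 'score': 0.67}
```

View pics/w2.png

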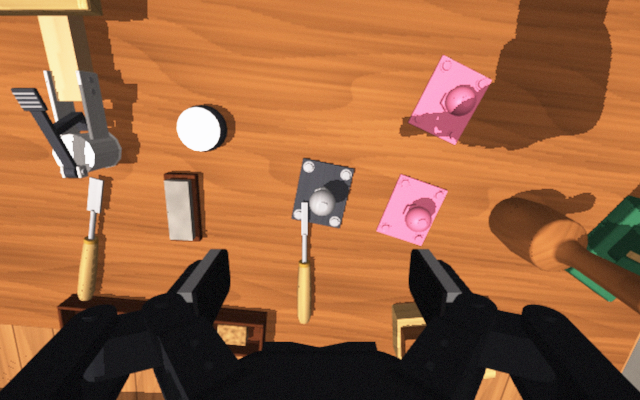

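```bash
cat > fit.py <<'E'
from h import *
from scipy.optimize import least_squares
def ball(P,guess):
    q=P[np.isfinite(P[...,0])]
    for _ in range(3):
        m=(np.linalg.norm(q[:,:2]-guess[:2],axis=1)<.017)&(q[:,2]>guess[2]-.003)&(q[:,2]<.085)
        k=q[m]; f=lambda x:np.linalg.norm(k-x,axis=1)-.019
        s=least_squares(f,guess,loss='soft_l1',f_scale=.001); guess=s.x
    return guess,len(k),np.std(f(guess)),k[:,2].max()
E
python3 - <<'E'
from fit import *
z=np.load('w1.npz');P=cloud('wrist',z['d'],z); print('bench',np.nanmedian(P[230:300,340:400,2]),np.nanmedian(P[100:150,240:290,2]))
print(ball(P,np.array([.642,.194,.047])))
for n in ['scene','top']:
    d=np.load(n+'0.npz')['d'];print(n,ball(cloud(n,d,cal(n)),np.array([.642,.194,.047])))
# gouge blade tip
Q=P[190:260,296:316]
m=(Q[...,2]>.008)
print(np.round(Q[::8,8],4))
E
```

```text
bench 0.0018299563357860038 0.0016456615231346672
(array([0.64365602, 0.19326111, 0.04852843]), 436, np.float64(0.000700191215285963), np.float64(0.06974286711301547))
scene (array([0.64220029, 0.1934836 , 0.04707109]), 119, np.float64(0.0017677215341246812), np.float64(0.06993772972111123))
top (array([0.64217989, 0.19513442, 0.04777755]), 87, np.float64(0.0017744293107538529), np.float64(0.06957933317459064))
[[0.6392 0.1646 0.0073]
 [0.6526 0.1658 0.0057]
 [0.6625 0.1672 0.0155]
 [0.6758 0.1685 0.0151]
 [0.6895 0.1697 0.0141]
 [0.7027 0.171  0.0148]
 [0.7159 0.1724 0.0161]
 [0.7291 0.1737 0.0174]
 [0.7433 0.1751 0.0174]]
```

```bash
python3 -m inch '[{"dx":10,"dy":-36,"dz":0,"rx":0,"ry":0,"rz":0,"hand":-1},{"dx":10,"dy":-36,"dz":0,"rx":0,"ry":0,"rz":0,"hand":-1},{"dx":10,"dy":-36,"dz":0,"rx":0,"ry":0,"rz":0,"hand":-1},{"dx":10,"dy":-36,"dz":0,"rx":0,"ry":0,"rz":0,"hand":-1},{"dx":10,"dy":-36,"dz":0,"rx":0,"ry":0,"rz":0,"hand":-1},{"dx":10,"dy":-36,"dz":0,"rx":0,"ry":0,"rz":0,"hand":-1},{"dx":10,"dy":-36,"dz":0,"rx":0,"ry":0,"rz":0,"hand":-1},{"dx":10,"dy":-36,"dz":0,"rx":0,"ry":0,"rz":0,"hand":-1},{"dx":5,"dy":-36,"dz":0,"rx":0,"ry":0,"rz":0,"hand":-1},{"dx":0,"dy":0,"dz":0,"rx":0,"ry":0,"rz":0,"hand":-1}]'
python3 -m inch '[{"dx":0,"dy":0,"dz":0,"rx":0,"ry":0,"rz":0,"hand":-1}]'
python3 - <<'E'
from fit import *
c=cal('wrist'); im,d=bot.grab_frame('wrist'); save('w3',im); np.savez('w3.npz',im=im,d=d,**{k:np.array(v) for k,v in c.items()})
s=bot.observe();print(s['position'],s['tool_rot'],s['qpos'])
P=cloud('wrist',d,c)
for t in ['carrier_socket','carrier_grip','carrier','pad','carrier_feet']:
  for r in bot.tip_of('wrist',t)[:2]: print(t,r,P[int(r['centre'][0]),int(r['centre'][1])])
q=P[np.isfinite(P[...,0])]
near=lambda q,x0,x1,z0,z1:q[(q[:,0]>x0)&(q[:,0]<x1)&(q[:,1]>-.26)&(q[:,1]<-.06)&(q[:,2]>z0)&(q[:,2]<z1)]
k=near(q,.3,.47,.06,.08);print('block',len(k),cv2.minAreaRect((k[:,:2]*1000).astype(np.float32)),np.median(k[:,2]))
k=near(q,.46,.50,.036,.05); print('beam',len(k),cv2.minAreaRect((k[:,:2]*1000).astype(np.float32)),np.median(k[:,2]))
print('bench',np.nanmedian(P[80:150,400:430,2]))
E
```

```text
clock: 4.4
position: [0.5341, -0.152, 0.3217]
tool_rot: [-3.14, 0.0, -3.036]
force: [0.6, 0.1, 0.5]
grip_width: 0.0854
clock: 4.5
position: [0.5349, -0.1476, 0.3215]
tool_rot: [3.141, 0.0, -3.031]
force: [-0.0, 1.0, 0.2]
grip_width: 0.0857
[ 0.53510817 -0.14673896  0.32136888] [ 3.14100402e+00  2.60125853e-04 -3.02986062e+00] [ 1.21660486e-03  3.27708990e-01  2.11989182e-01  1.68033949e+00
 -7.52599545e-02  1.14139011e+00  1.91613976e+00]
carrier_socket {'centre': [300.4, 486.9], 'score': 0.64} [ 0.51786505 -0.09538235  0.37944401]
carrier_socket {'centre': [206.8, 318.5], 'score': 0.6} [ 0.58829111 -0.14344713  0.08565304]
carrier_grip {'centre': [111.5, 317.9], 'score': 0.64} [ 0.47013709 -0.15797769  0.0431606 ]
carrier_grip {'centre': [252.6, 380.9], 'score': 0.58} [ 0.67238754 -0.03571989  0.02800152]
carrier {'centre': [200.0, 319.2], 'score': 0.91} [ 0.57811002 -0.14327587  0.09175071]
carrier {'centre': [282.0, 294.7], 'score': 0.3} [ 0.74796343 -0.16618882  0.01718942]
pad {'centre': [172.1, 314.6], 'score': 0.59} [ 0.5391601  -0.15365288  0.10763379]
pad {'centre': [179.7, 97.7], 'score': 0.34} [ 0.60393425 -0.4733016   0.02095616]
block 9470 ((395.83807373046875, -167.04437255859375), (94.86822509765625, 126.22491455078125), 6.367710590362549) 0.06847710293393916
beam 827 ((480.13836669921875, -157.9717559814453), (42.37385177612305, 35.447200775146484), 5.426053047180176) 0.04366935957754253
bench 0.0017603168517364987
```

View pics/w3.png

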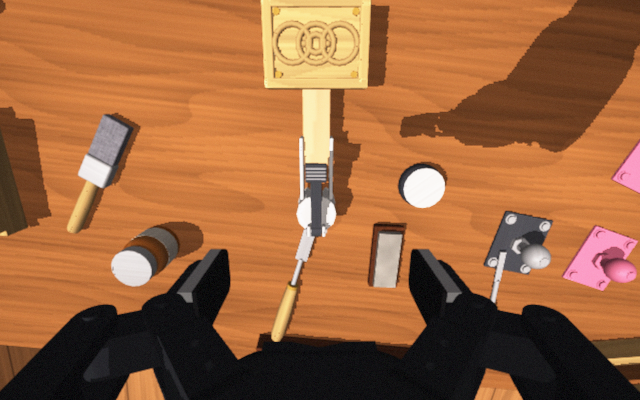

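```bash
python3 - <<'E'
from fit import *
z=np.load('w3.npz');P=cloud('wrist',z['d'],z);im=z['im']
save('w3c',cv2.resize(im[120:290,260:380],None,fx=4,fy=4,interpolation=cv2.INTER_CUBIC)[:600])
m=(P[...,2]>.056)&(P[...,2]<.063)&(P[...,0]>.56)&(P[...,0]<.66)&(P[...,1]>-.2)&(P[...,1]<-.09)
k=P[m]; print(len(k),k.min(0),k.max(0),np.median(k[:,2]))
h=cv2.convexHull((k[:,:2]*1000).astype(np.float32))[:,0]
s=least_squares(lambda x:np.hypot(h[:,0]-x[0],h[:,1]-x[1])-27,[608,-143],loss='soft_l1'); print(s.x, np.round(s.fun,1))
m=(P[...,2]>.02)&(P[...,0]>.52)&(P[...,0]<.66)&(P[...,1]>-.2)&(P[...,1]<-.09)
# heights along centreline
a=np.array([.9938,.1109]);o=np.array([.6089,-.1433])
k=P[m]; t=(k[:,:2]-o)@a; w=(k[:,:2]-o)@np.array([-a[1],a[0]])
for lo in np.arange(-.1,.05,.006):
    s=(t>lo)&(t<lo+.006)&(abs(w)<.006)
    if s.sum(): print(round(lo+.003,3),s.sum(),np.round(np.median(k[s,2]),4), np.round(k[s,2].max(),4))
E
```

```text
687 [ 0.58245524 -0.17083749  0.05637504] [ 0.63163112 -0.11606094  0.06223366] 0.05948859702446896
[ 608.66388843 -143.51850488] [-0.2  0.  -0.2 -0.1  0.3  0.4  0.1  0.6  0.2  0.3 -0.2 -0.2  0.2 -0.
 -0.7  0.4  0.7 -0.2  0.4  0.4  0.4  0.2 -0.  -0.2]
-0.091 7 0.0436 0.0454
-0.085 2755 0.407 0.4149
-0.079 73 0.1082 0.3967
-0.073 81 0.1069 0.1102
-0.067 47 0.1054 0.108
-0.061 46 0.1029 0.106
-0.055 40 0.0997 0.1019
-0.049 42 0.0972 0.0993
-0.043 41 0.095 0.0967
-0.037 40 0.0926 0.0942
-0.031 36 0.09 0.0919
-0.025 32 0.0879 0.0899
-0.019 34 0.0853 0.0871
-0.013 32 0.0828 0.0846
-0.007 35 0.0803 0.0826
-0.001 28 0.0781 0.0796
0.005 31 0.0757 0.0776
0.011 25 0.0732 0.0753
0.017 35 0.0723 0.0749
0.023 31 0.0737 0.0755
0.029 13 0.0723 0.0732
```

View pics/w3c.png

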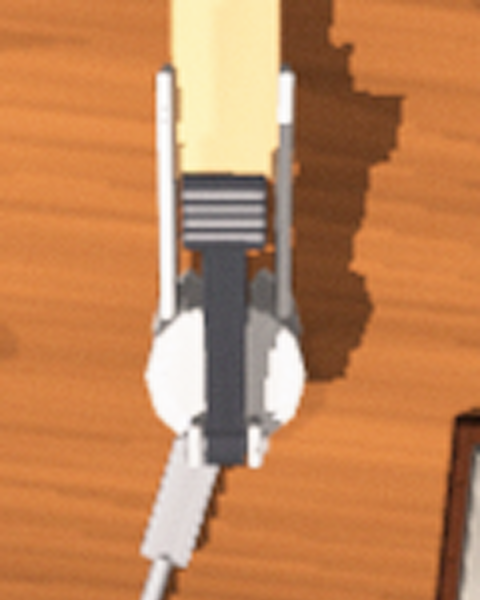

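```bash
python3 -m inch '[{"dx":34,"dy":-2,"dz":0,"rx":0,"ry":0,"rz":0,"hand":-1},{"dx":33,"dy":-2,"dz":0,"rx":0,"ry":0,"rz":0,"hand":-1},{"dx":0,"dy":0,"dz":30,"rx":0,"ry":0,"rz":0,"hand":-1},{"dx":0,"dy":0,"dz":40,"rx":0,"ry":0,"rz":0,"hand":-1},{"dx":0,"dy":0,"dz":40,"rx":0,"ry":0,"rz":0,"hand":-1},{"dx":0,"dy":0,"dz":40,"rx":0,"ry":0,"rz":0,"hand":-1},{"dx":0,"dy":0,"dz":40,"rx":0,"ry":0,"rz":0,"hand":-1},{"dx":0,"dy":0,"dz":30,"rx":0,"ry":0,"rz":0,"hand":-1},{"dx":0,"dy":0,"dz":0,"rx":0,"ry":0,"rz":0,"hand":-1},{"dx":0,"dy":0,"dz":0,"rx":0,"ry":0,"rz":0,"hand":-1}]'
python3 - <<'E'
from fit import *
c=cal('wrist'); im,d=bot.grab_frame('wrist'); save('w4',im); np.savez('w4.npz',im=im,d=d,**{k:np.array(v) for k,v in c.items()})
s=bot.observe();print(s['position'],s['tool_rot'],s['force'])
E
```

```text
clock: 5.8
position: [0.469, -0.1594, 0.1019]
tool_rot: [3.142, -0.0, -3.031]
force: [-0.4, 0.2, 0.4]
grip_width: 0.0855
[ 0.46951605 -0.15959358  0.10263951] [-3.14112854e+00  1.25347087e-03 -3.03131085e+00] [-0.18294197 -0.49489808  0.39913309]
```

View pics/w4.png

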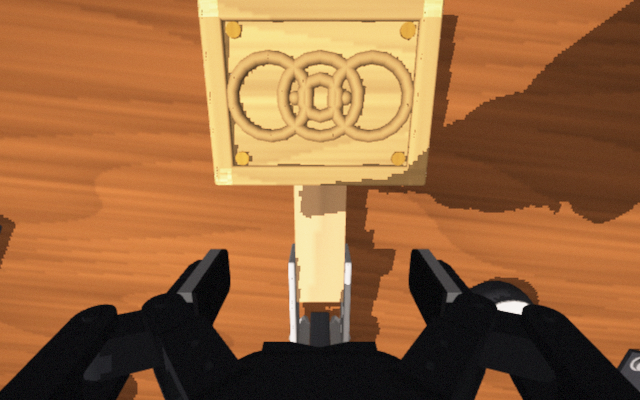

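```bash
python3 -m inch '[{"dx":0,"dy":0,"dz":30,"rx":0,"ry":0,"rz":0,"hand":-1},{"dx":0,"dy":0,"dz":30,"rx":0,"ry":0,"rz":0,"hand":-1},{"dx":0,"dy":0,"dz":20,"rx":0,"ry":0,"rz":0,"hand":-1},{"dx":0,"dy":0,"dz":10,"rx":0,"ry":0,"rz":0,"hand":-1},{"dx":0,"dy":0,"dz":3,"rx":0,"ry":0,"rz":0,"hand":-1},{"dx":0,"dy":0,"dz":0,"rx":0,"ry":0,"rz":0,"hand":-1},{"dx":0,"dy":0,"dz":0,"rx":0,"ry":0,"rz":0,"hand":-1}]'
cat > blk.py <<'E'
from fit import *
def block(tag):
    c=cal('wrist'); im,d=bot.grab_frame('wrist'); save(tag,im)
    s=bot.observe();T=R.from_euler('xyz',s['tool_rot']).as_matrix()
    P=(cloud('wrist',d,c)-s['position'])@T   # tool frame
    q=P[np.isfinite(P[...,0])]
    # block in tool frame: x 20..130, |y|<80 ; sides from the two edges
    zt=-(0.068-s['position'][2])
    print(s['position'],s['tool_rot'],s['force'],s['grip_width'])
    for zl in [np.nan]:
        k=q[(q[:,0]>.015)&(q[:,0]<.15)&(abs(q[:,1])<.09)&(q[:,2]<-.045)&(q[:,2]>-.075)]
        print(len(k),np.median(k[:,2]),k[:,0].min())
        ys=[]
        for x0 in np.arange(.03,.08,.005):
            m=(k[:,0]>x0)&(k[:,0]<x0+.005); 
            if m.sum()>20: ys.append((x0+.0025,np.percentile(k[m,1],.5),np.percentile(k[m,1],99.5),np.median(k[m,2])))
        ys=np.array(ys);mid=(ys[:,1]+ys[:,2])/2
        print('mid-line tool y = %.4f + %.4f*x'%tuple(np.polyfit(ys[:,0],mid,1)[::-1]),'width',np.median(ys[:,2]-ys[:,1]))
        pz=np.polyfit(k[:,0],k[:,2],1);print('slope z/x',pz)
E
python3 -c "
from blk import *
block('w5')"
```

```text
clock: 6.55
position: [0.4695, -0.1597, 0.0095]
tool_rot: [-3.141, 0.002, -3.031]
force: [-0.2, 0.4, 0.3]
grip_width: 0.0854
[ 0.46947076 -0.15967413  0.00936984] [-3.14103039e+00  1.53692577e-03 -3.03144783e+00] [ 0.26723768 -1.36770312 -0.44373455] 0.0853130561707942
119646 -0.0594485579780935 0.015061152569027915
mid-line tool y = 0.0002 + -0.0016*x width 0.12351874661544007
slope z/x [ 0.00120927 -0.05877244]
```

View pics/w5.png

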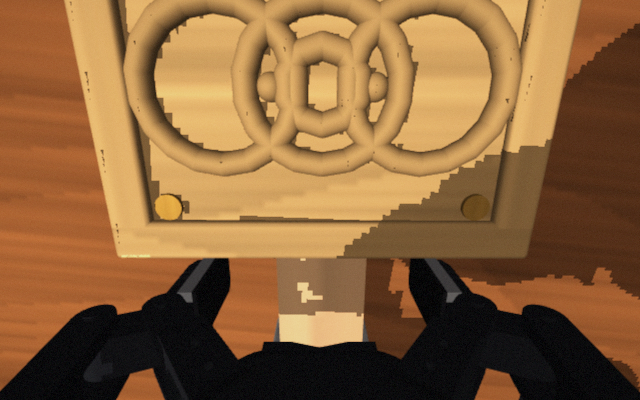

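Good, beam centred. Close, then measure the shift.

```bash
python3 -m inch '[{"dx":0,"dy":0,"dz":0,"rx":0,"ry":0,"rz":0,"hand":0},{"dx":0,"dy":0,"dz":0,"rx":0,"ry":0,"rz":0,"hand":0},{"dx":0,"dy":0,"dz":0,"rx":0,"ry":0,"rz":0,"hand":1},{"dx":0,"dy":0,"dz":0,"rx":0,"ry":0,"rz":0,"hand":1},{"dx":0,"dy":0,"dz":0,"rx":0,"ry":0,"rz":0,"hand":1},{"dx":0,"dy":0,"dz":0,"rx":0,"ry":0,"rz":0,"hand":1},{"dx":0,"dy":0,"dz":0,"rx":0,"ry":0,"rz":0,"hand":1}]' 60
python3 -c "
from blk import *
block('w6')"
```

```text
clock: 7.3
position: [0.4689, -0.1596, 0.0086]
tool_rot: [-3.142, 0.0, -3.032]
force: [-2.1, -0.1, 8.8]
grip_width: 0.0355
[ 0.46887758 -0.15956609  0.00860918] [-3.14153965e+00  2.60444052e-04 -3.03174338e+00] [-1.3408434   1.28667657  7.94241979] 0.035318507820653704
123220 -0.06014949850098811 0.015037530432986208
mid-line tool y = -0.0006 + -0.0010*x width 0.12353490667539163
slope z/x [ 0.01563423 -0.06049916]
```

```bash
python3 -m inch '[{"dx":0,"dy":0,"dz":-5,"rx":0,"ry":0,"rz":0,"hand":1},{"dx":0,"dy":0,"dz":-10,"rx":0,"ry":0,"rz":0,"hand":1},{"dx":0,"dy":0,"dz":-20,"rx":0,"ry":0,"rz":0,"hand":1},{"dx":0,"dy":0,"dz":-30,"rx":0,"ry":0,"rz":0,"hand":1},{"dx":0,"dy":0,"dz":-35,"rx":0,"ry":0,"rz":0,"hand":1},{"dx":0,"dy":0,"dz":0,"rx":0,"ry":0,"rz":0,"hand":1},{"dx":0,"dy":0,"dz":0,"rx":0,"ry":0,"rz":0,"hand":1},{"dx":0,"dy":0,"dz":0,"rx":0,"ry":0,"rz":0,"hand":1}]'
python3 - <<'E'
from blk import *
block('w7')
im,d=bot.grab_frame('scene'); save('s7',im)
E
```

```text
clock: 8.15
position: [0.468, -0.1592, 0.1073]
tool_rot: [3.141, -0.002, -3.031]
force: [-0.1, -0.3, -9.5]
grip_width: 0.0352
[ 0.4679387  -0.15923913  0.10714513] [ 3.14088846e+00 -2.14135034e-03 -3.03134342e+00] [ 1.94619040e-01  8.25713140e-03 -9.36431613e+00] 0.03533685902431838
123409 -0.06038330443410176 0.015018477425298169
mid-line tool y = -0.0006 + -0.0005*x width 0.12351592923172111
slope z/x [ 0.01296906 -0.06055151]
```

View pics/s7.png

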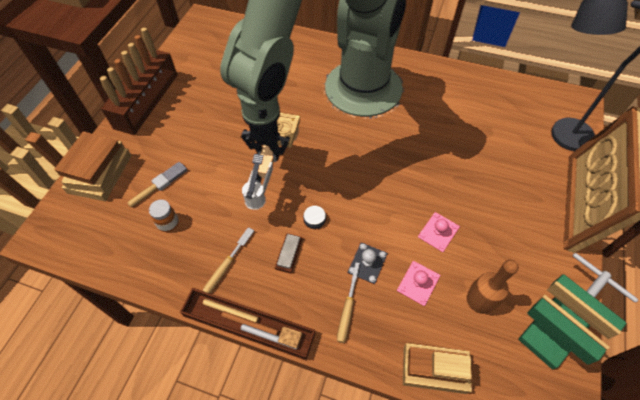

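View pics/w7.png

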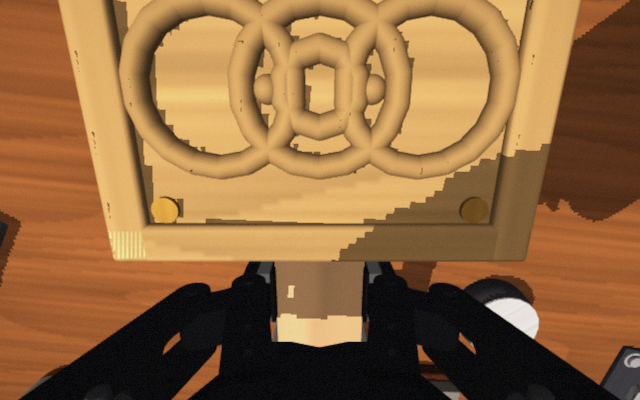

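```bash
python3 -m inch '[{"dx":-3,"dy":15,"dz":0,"rx":0,"ry":-0.01,"rz":0,"hand":1},{"dx":-7,"dy":30,"dz":0,"rx":0,"ry":-0.01,"rz":0,"hand":1},{"dx":-7,"dy":30,"dz":0,"rx":0,"ry":-0.01,"rz":0,"hand":1},{"dx":-7,"dy":30,"dz":0,"rx":0,"ry":-0.01,"rz":0,"hand":1},{"dx":-7,"dy":30,"dz":0,"rx":0,"ry":-0.01,"rz":0,"hand":1},{"dx":-7,"dy":30,"dz":0,"rx":0,"ry":0,"rz":0,"hand":1},{"dx":-7,"dy":30,"dz":0,"rx":0,"ry":0,"rz":0,"hand":1},{"dx":-7,"dy":30,"dz":0,"rx":0,"ry":0,"rz":0,"hand":1},{"dx":-7,"dy":30,"dz":0,"rx":0,"ry":0,"rz":0,"hand":1},{"dx":-7,"dy":30,"dz":0,"rx":0,"ry":0,"rz":0,"hand":1}]'
python3 -m inch '[{"dx":-6,"dy":30,"dz":0,"rx":0,"ry":0,"rz":0,"hand":1},{"dx":-3,"dy":16,"dz":0,"rx":0,"ry":0,"rz":0,"hand":1},{"dx":0,"dy":0,"dz":0,"rx":0,"ry":0,"rz":0,"hand":1},{"dx":0,"dy":0,"dz":0,"rx":0,"ry":0,"rz":0,"hand":1},{"dx":0,"dy":0,"dz":0,"rx":0,"ry":0,"rz":0,"hand":1}]'
python3 - <<'E'
from blk import *
block('w8')
for n in ['scene','top']:
    c=cal(n);im,d=bot.grab_frame(n); save(n[0]+'8',im); np.savez(n+'8.npz',im=im,d=d)
s=bot.observe();print(s['qpos'])
E
```

```text
clock: 9.25
position: [0.5023, 0.1326, 0.11]
tool_rot: [-3.141, 0.049, -3.031]
force: [0.8, -0.6, -9.7]
grip_width: 0.0348
clock: 9.75
position: [0.5066, 0.1767, 0.1109]
tool_rot: [-3.141, 0.049, -3.033]
force: [-0.5, -0.8, -8.6]
grip_width: 0.0349
[0.50674507 0.17666347 0.11098348] [-3.14109871  0.04944276 -3.03276311] [-0.571086    0.02395107 -9.30732809] 0.03512177726734927
123460 -0.060087006054755865 0.015027319524344848
mid-line tool y = -0.0006 + -0.0007*x width 0.12350097898685405
slope z/x [ 0.01369709 -0.06031355]
[-0.61481498  0.54315061  0.21345896  1.9841375  -0.17045535  0.58371384
  1.38620775]
```

View pics/s8.png

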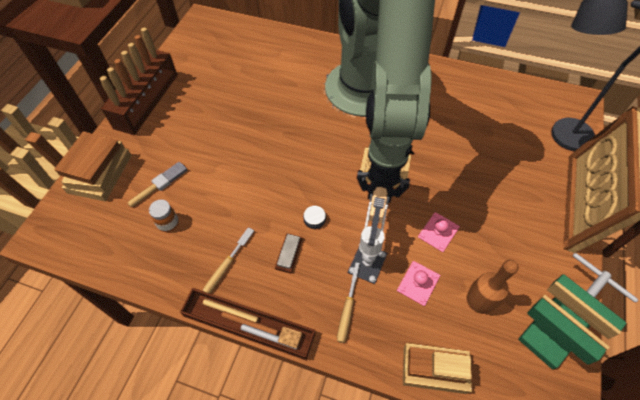

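View pics/t8.png

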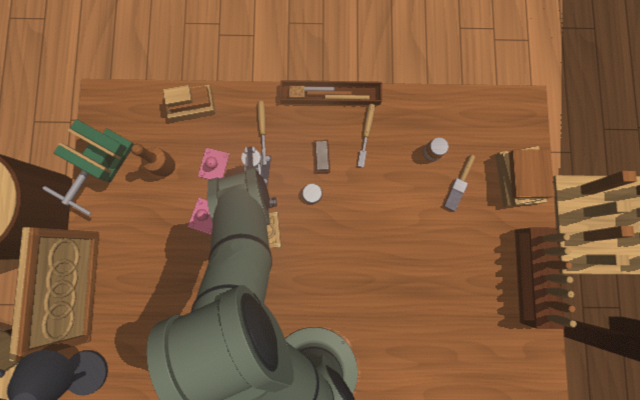

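```bash
python3 - <<'E'
from fit import *
psi=.0494; tau=.0494+.0118; hd=np.pi-3.03276
h=np.array([np.cos(hd),np.sin(hd),0]);zz=np.array([0,0,1.])
T=np.array([.50674,.17666,.11098])
sock=T+.1401*(np.cos(psi)*h+np.sin(psi)*zz)+.0241*(-np.sin(psi)*h+np.cos(psi)*zz)
up=np.cos(tau)*zz-np.sin(tau)*h
roof=sock+.027*up
print('pred socket',sock,'roof',roof,'ball wrist .64366 .19326')
X=np.cos(tau)*h+np.sin(tau)*zz;Y=np.cross(up,X)
for n in ['scene','top']:
    z=np.load(n+'8.npz');P=cloud(n,z['d'],cal(n))
    q=P[np.isfinite(P[...,0])]-roof; l=np.stack([q@X,q@Y,q@up],1)
    k=l[(np.abs(l[:,0])<.045)&(np.abs(l[:,1])<.04)&(np.abs(l[:,2])<.006)]
    print(n,len(k),np.median(k[:,2]))
    # boundary hull
    hh=cv2.convexHull((k[:,:2]*1000).astype(np.float32))[:,0]
    s=least_squares(lambda x:np.hypot(hh[:,0]-x[0],hh[:,1]-x[1])-27,[0,0],loss='soft_l1');print(s.x,np.round(s.fun,1))
    c=proj(roof,cal(n))[0]; print(c)
    u,v=int(c[0]),int(c[1]); cr=z['im'][v-45:v+45,u-60:u+60]; save(n+'8c',cv2.resize(cr,None,fx=5,fy=5,interpolation=cv2.INTER_CUBIC))
E
```

```text
pred socket [0.64465819 0.19172955 0.14196873] roof [0.64301659 0.19155018 0.16891818] ball wrist .64366 .19326
scene 222 -0.0021486045853002372
[ 1.06808476 -0.08319397] [ 7.   5.2  0.5  0.3  0.1  0.5  0.8  0.4  0.1  1.3  1.9  0.9 -0.2  0.
 -0.3  0.2  0.8]
[372.08502028 234.67350452]
top 164 -0.0009252610769957559
[-0.19063348  2.243261  ] [ 1.6 -0.3  0.4 -0.1 -0.3 -0.1  0.5 10.6 -1.5  0.5  1.4 -0.2 -0.9 -0.4
  0.6  0.2]
[250.84241076 156.9979985 ]
```

View pics/scene8c.png

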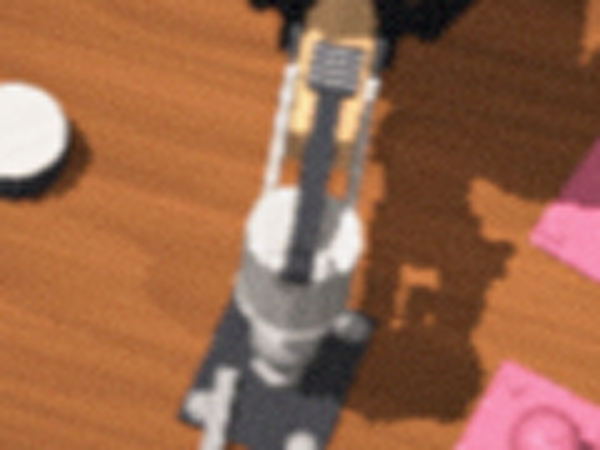

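```bash
python3 -m inch '[{"dx":1.8,"dy":1.7,"dz":10,"rx":0,"ry":0,"rz":0,"hand":1},{"dx":0.7,"dy":0,"dz":14,"rx":0,"ry":0,"rz":0,"hand":1},{"dx":0.5,"dy":0,"dz":10,"rx":0,"ry":0,"rz":0,"hand":1},{"dx":0.3,"dy":0,"dz":6,"rx":0,"ry":0,"rz":0,"hand":1},{"dx":0,"dy":0,"dz":0,"rx":0,"ry":0,"rz":0,"hand":1},{"dx":0,"dy":0,"dz":0,"rx":0,"ry":0,"rz":0,"hand":1}]'
python3 - <<'E'
from blk import *
s=bot.observe();print(s['position'],s['tool_rot'],s['force'],s['moment'])
im,d=bot.grab_frame('scene'); save('s9',cv2.resize(im[190:290,310:430],None,fx=5,fy=5,interpolation=cv2.INTER_CUBIC)); np.savez('scene9.npz',im=im,d=d)
E
```

```text
clock: 10.5
position: [0.5056, 0.1792, 0.0712]
tool_rot: [-3.142, 0.05, -3.032]
force: [-0.0, 0.4, -9.5]
grip_width: 0.0352
[0.50556092 0.17920589 0.07117915] [-3.14152805  0.05009051 -3.0316591 ] [-0.04183814  0.42536373 -9.48429801] [-0.03499722  0.32491168  0.00936665]
```

View pics/s9.png

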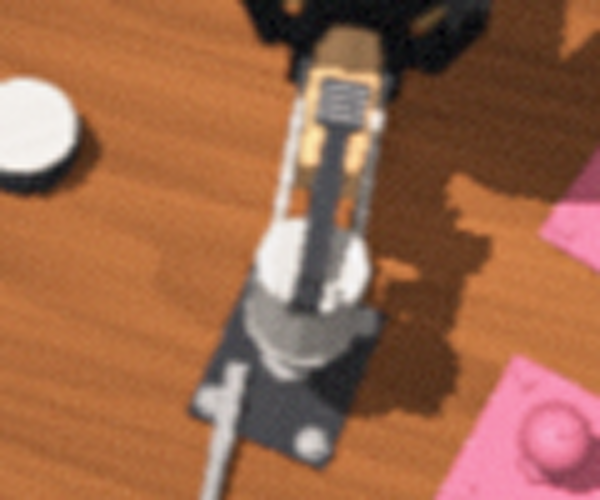

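```bash
python3 -m inch '[{"dx":0.2,"dy":-1,"dz":4,"rx":0,"ry":0,"rz":0,"hand":1},{"dx":0.2,"dy":0,"dz":4,"rx":0,"ry":0,"rz":0,"hand":1},{"dx":0.2,"dy":0,"dz":4,"rx":0,"ry":0,"rz":0,"hand":1},{"dx":0,"dy":0,"dz":0,"rx":0,"ry":0,"rz":0,"hand":1}]'
python3 -c "
from h import *
s=bot.observe();print(s['position'],s['force'],s['moment'])"
```

```text
clock: 10.95
position: [0.5052, 0.1782, 0.0585]
tool_rot: [-3.141, 0.049, -3.031]
force: [-1.1, 0.5, -9.0]
grip_width: 0.0351
[0.50520259 0.17816295 0.05848466] [-1.13467147  0.45190947 -8.99481647] [-0.03895964  0.32811371  0.03200522]
```

```bash
python3 -m inch '[{"dx":0.15,"dy":0,"dz":3,"rx":0,"ry":0,"rz":0,"hand":1},{"dx":0.15,"dy":0,"dz":3,"rx":0,"ry":0,"rz":0,"hand":1},{"dx":0,"dy":0,"dz":0,"rx":0,"ry":0,"rz":0,"hand":1}]'
python3 -c "
from h import *
s=bot.observe();print(s['position'],s['force'],s['moment'])"
python3 -m inch '[{"dx":0.15,"dy":0,"dz":3,"rx":0,"ry":0,"rz":0,"hand":1},{"dx":0.1,"dy":0,"dz":2,"rx":0,"ry":0,"rz":0,"hand":1},{"dx":0,"dy":0,"dz":0,"rx":0,"ry":0,"rz":0,"hand":1}]'
python3 -c "
from h import *
s=bot.observe();print(s['position'],s['force'],s['moment'])"
```

```text
clock: 11.25
position: [0.5053, 0.1782, 0.0526]
tool_rot: [-3.141, 0.049, -3.031]
force: [0.8, 0.2, -10.0]
grip_width: 0.0351
[0.50530979 0.1781851  0.05264061] [  0.82405844   0.22681927 -10.03630966] [-0.08024887  0.34178475 -0.02749947]
clock: 11.55
position: [0.5054, 0.1782, 0.0478]
tool_rot: [-3.141, 0.05, -3.031]
force: [-0.0, -0.4, -9.5]
grip_width: 0.0351
[0.50539695 0.1781944  0.04777575] [-0.03135069 -0.35382001 -9.48302932] [-0.08116233  0.38399211 -0.01586423]
```

```bash
S='from h import *
s=bot.observe();print(s["position"],s["force"],s["moment"])'
python3 -m inch '[{"dx":0.1,"dy":0,"dz":2,"rx":0,"ry":0,"rz":0,"hand":1},{"dx":0.1,"dy":0,"dz":2,"rx":0,"ry":0,"rz":0,"hand":1},{"dx":0,"dy":0,"dz":0,"rx":0,"ry":0,"rz":0,"hand":1}]'; python3 -c "$S"
python3 -m inch '[{"dx":0.1,"dy":0,"dz":2,"rx":0,"ry":0,"rz":0,"hand":1},{"dx":0.1,"dy":0,"dz":2,"rx":0,"ry":0,"rz":0,"hand":1},{"dx":0,"dy":0,"dz":0,"rx":0,"ry":0,"rz":0,"hand":1}]'; python3 -c "$S"
```

```text
clock: 11.85
position: [0.5051, 0.1781, 0.0437]
tool_rot: [-3.141, 0.049, -3.032]
force: [-2.1, -0.5, -10.4]
grip_width: 0.0351
[0.50514621 0.17806564 0.0437333 ] [ -2.07895207  -0.53582014 -10.39396197] [-0.33420177  0.79570019 -0.21069692]
clock: 12.15
position: [0.5052, 0.1781, 0.0397]
tool_rot: [-3.141, 0.049, -3.032]
force: [-3.0, -1.6, -9.4]
grip_width: 0.0351
[0.50518877 0.17811409 0.03972515] [-3.03844114 -1.63473836 -9.38878612] [-0.35732477  0.90614047 -0.23523834]
```

```bash
S='from h import *
s=bot.observe();print(s["position"],s["force"],s["moment"])'
python3 -m inch '[{"dx":0.6,"dy":-0.5,"dz":0,"rx":0,"ry":0,"rz":0,"hand":1},{"dx":0,"dy":0,"dz":0,"rx":0,"ry":0,"rz":0,"hand":1}]'; python3 -c "$S"
python3 -m inch '[{"dx":0.1,"dy":0,"dz":2,"rx":0,"ry":0,"rz":0,"hand":1},{"dx":0.1,"dy":0,"dz":2,"rx":0,"ry":0,"rz":0,"hand":1},{"dx":0,"dy":0,"dz":0,"rx":0,"ry":0,"rz":0,"hand":1}]'; python3 -c "$S"
```

```text
clock: 12.35
position: [0.5051, 0.1778, 0.0401]
tool_rot: [3.141, 0.05, -3.031]
force: [-0.2, -0.6, -10.2]
grip_width: 0.0355
[0.50511392 0.17783464 0.04008596] [ -0.20917597  -0.57715716 -10.16647396] [-0.08297413  0.6031554  -0.0129069 ]
clock: 12.65
position: [0.5051, 0.1778, 0.0358]
tool_rot: [3.142, 0.05, -3.031]
force: [-0.3, 0.2, -10.0]
grip_width: 0.0354
[0.50510483 0.17778221 0.03578921] [-0.26138023  0.16328472 -9.97603134] [-0.01722295  0.35818549 -0.03416714]
```

```bash
S='from h import *
s=bot.observe();print(s["position"],s["force"],s["moment"])'
python3 -m inch '[{"dx":0.1,"dy":0,"dz":2,"rx":0,"ry":0,"rz":0,"hand":1},{"dx":0.1,"dy":0,"dz":2,"rx":0,"ry":0,"rz":0,"hand":1},{"dx":0,"dy":0,"dz":0,"rx":0,"ry":0,"rz":0,"hand":1}]'; python3 -c "$S"
python3 -m inch '[{"dx":0.1,"dy":0,"dz":2,"rx":0,"ry":0,"rz":0,"hand":1},{"dx":0.1,"dy":0,"dz":2,"rx":0,"ry":0,"rz":0,"hand":1},{"dx":0,"dy":0,"dz":0,"rx":0,"ry":0,"rz":0,"hand":1}]'; python3 -c "$S"
python3 -m inch '[{"dx":0.1,"dy":0,"dz":2,"rx":0,"ry":0,"rz":0,"hand":1},{"dx":0.1,"dy":0,"dz":1.5,"rx":0,"ry":0,"rz":0,"hand":1},{"dx":0,"dy":0,"dz":0,"rx":0,"ry":0,"rz":0,"hand":1}]'; python3 -c "$S"
```

```text
clock: 12.95
position: [0.5049, 0.1777, 0.0317]
tool_rot: [-3.141, 0.05, -3.031]
force: [-1.0, -0.7, -9.9]
grip_width: 0.0354
[0.50490236 0.17768088 0.03173033] [-0.99167123 -0.69686895 -9.85498094] [-0.05621443  0.34613243  0.01057107]
clock: 13.25
position: [0.5048, 0.1777, 0.0277]
tool_rot: [-3.141, 0.05, -3.031]
force: [-0.3, 0.9, -9.4]
grip_width: 0.0356
[0.50484823 0.17766082 0.02771795] [-0.29016415  0.93150549 -9.43617474] [-0.0064981   0.35041462 -0.00337952]
clock: 13.55
position: [0.5049, 0.1777, 0.0243]
tool_rot: [-3.141, 0.05, -3.031]
force: [-0.3, -0.2, -9.2]
grip_width: 0.0353
[0.50487453 0.17766004 0.02426373] [-0.25831974 -0.23404253 -9.17154906] [-0.06198464  0.26589061 -0.01627824]
```

```bash
S='from h import *
s=bot.observe();print(s["position"],s["force"],s["moment"])'
for i in 1 2; do python3 -m inch '[{"dx":0.05,"dy":0,"dz":1,"rx":0,"ry":0,"rz":0,"hand":1},{"dx":0.05,"dy":0,"dz":1,"rx":0,"ry":0,"rz":0,"hand":1},{"dx":0,"dy":0,"dz":0,"rx":0,"ry":0,"rz":0,"hand":1}]' >/dev/null; python3 -c "$S"; done
python3 -m inch '[{"dx":0.05,"dy":0,"dz":1,"rx":0,"ry":0,"rz":0,"hand":1},{"dx":0,"dy":0,"dz":0,"rx":0,"ry":0,"rz":0,"hand":1}]' ; python3 -c "$S"
```

```text
[0.50489638 0.17772441 0.02237662] [-1.42550279  1.22853731 -9.94826748] [-0.01293387  0.29254777 -0.04135684]
[0.50492065 0.17771227 0.02037539] [-0.91419851  0.09376102 -9.47174937] [-0.03746285  0.30098897 -0.01983975]
clock: 14.35
position: [0.5049, 0.1777, 0.0194]
tool_rot: [-3.142, 0.05, -3.031]
force: [0.6, -0.2, -9.1]
grip_width: 0.0352
[0.50492129 0.17770576 0.01939671] [ 0.63574575 -0.17191961 -9.10948607] [-0.09807108  0.31240882 -0.00568891]
```

```bash
S='from h import *
s=bot.observe();print(s["position"],s["force"],s["moment"])'
python3 -m inch '[{"dx":0.05,"dy":0,"dz":1,"rx":0,"ry":0,"rz":0,"hand":1},{"dx":0,"dy":0,"dz":0,"rx":0,"ry":0,"rz":0,"hand":1}]' >/dev/null; python3 -c "$S"
python3 -m inch '[{"dx":0.05,"dy":0,"dz":0.7,"rx":0,"ry":0,"rz":0,"hand":1},{"dx":0,"dy":0,"dz":0,"rx":0,"ry":0,"rz":0,"hand":1}]' >/dev/null; python3 -c "$S"
python3 -m inch '[{"dx":0.05,"dy":0,"dz":0.7,"rx":0,"ry":0,"rz":0,"hand":1},{"dx":0,"dy":0,"dz":0,"rx":0,"ry":0,"rz":0,"hand":1}]' >/dev/null; python3 -c "$S"
```

```text
[0.50488929 0.17768189 0.01836791] [ -0.15130936   0.38951714 -10.0106656 ] [-0.01066082  0.29194777 -0.03600918]
[0.50499511 0.17773848 0.01776313] [-0.01272304  0.02227842 -8.89299997] [-0.05275095  0.24153726  0.00059429]
[0.50510047 0.17774165 0.01713027] [ 0.20682101 -0.03595307 -6.54769538] [ 0.01404907 -0.03639395 -0.03081058]
```

```bash
S='from h import *
s=bot.observe();print(s["position"],s["tool_rot"],s["force"],s["moment"])'
python3 -m inch '[{"dx":0,"dy":0,"dz":0.9,"rx":0,"ry":-0.004,"rz":0,"hand":1},{"dx":0,"dy":0,"dz":0,"rx":0,"ry":0,"rz":0,"hand":1}]' >/dev/null; python3 -c "$S"
python3 -m inch '[{"dx":0,"dy":0,"dz":0.6,"rx":0,"ry":-0.004,"rz":0,"hand":1},{"dx":0,"dy":0,"dz":0,"rx":0,"ry":0,"rz":0,"hand":1}]' >/dev/null; python3 -c "$S"
```

```text
[0.50525017 0.17777539 0.01625941] [ 3.1414927   0.05486581 -3.03147887] [ 1.6837112   0.39011176 -5.10501816] [-0.00466371 -0.39089546 -0.05865505]
[0.50526195 0.17778627 0.01566582] [ 3.14150072  0.05881418 -3.03144367] [ 1.23007809 -0.11563907 -5.5348045 ] [-0.00732952 -0.52739953 -0.00467651]
```

```bash
S='from h import *
s=bot.observe();print(s["position"],s["tool_rot"],s["force"],s["moment"])'
python3 -m inch '[{"dx":0,"dy":0,"dz":0.6,"rx":0,"ry":-0.004,"rz":0,"hand":1},{"dx":0,"dy":0,"dz":0,"rx":0,"ry":0,"rz":0,"hand":1}]' >/dev/null; python3 -c "$S"
python3 -m inch '[{"dx":0,"dy":0,"dz":0.6,"rx":0,"ry":-0.004,"rz":0,"hand":1},{"dx":0,"dy":0,"dz":0,"rx":0,"ry":0,"rz":0,"hand":1}]' >/dev/null; python3 -c "$S"
```

```text
[0.50540035 0.17780257 0.01548473] [ 3.14130974  0.06306308 -3.03155955] [-0.71202125 -1.07385828  5.46180851] [-0.15156095 -0.0115006  -0.05433384]
[0.50549542 0.17784428 0.01539192] [ 3.14109536  0.06728829 -3.03160819] [-3.96152609 -2.31612193 19.79422447] [-0.37101632  0.83603361 -0.00478781]
```

```bash
S='from h import *
s=bot.observe();print(s["position"],s["tool_rot"],s["force"],s["moment"])'
python3 -m inch '[{"dx":0,"dy":0,"dz":-0.8,"rx":0,"ry":0.004,"rz":0,"hand":1},{"dx":0,"dy":0,"dz":0,"rx":0,"ry":0,"rz":0,"hand":1}]' >/dev/null; python3 -c "$S"
python3 - <<'E'
from h import *
im,d=bot.grab_frame('scene'); save('s10',im); save('s10c',cv2.resize(im[140:290,310:460],None,fx=4,fy=4,interpolation=cv2.INTER_CUBIC))
E
```

```text
[0.50524189 0.17781239 0.01549169] [ 3.14137301  0.06247106 -3.03153483] [-0.75780318 -0.60590578  6.57865168] [-0.10279757  0.09385829  0.01141695]
```

View pics/s10c.png

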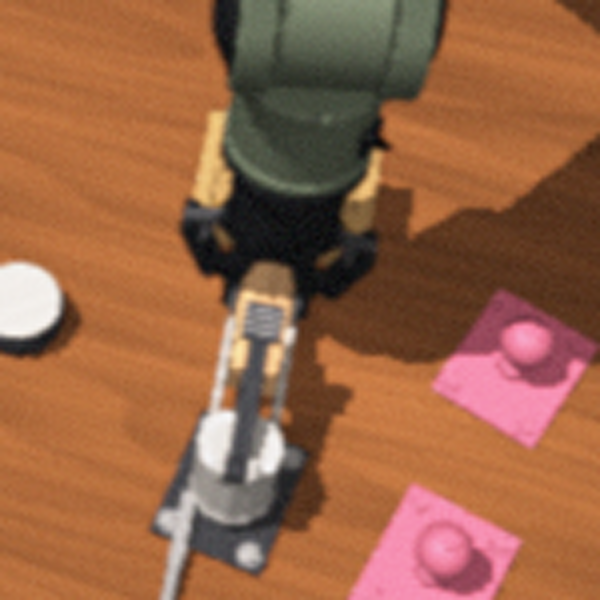

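```bash
S='from h import *
s=bot.observe();print(s["position"],s["tool_rot"],s["force"],s["moment"],s["grip_width"])'
python3 -m inch '[{"dx":0,"dy":0,"dz":0,"rx":0,"ry":0,"rz":0,"hand":0},{"dx":0,"dy":0,"dz":0,"rx":0,"ry":0,"rz":0,"hand":-0.4},{"dx":0,"dy":0,"dz":0,"rx":0,"ry":0,"rz":0,"hand":-1},{"dx":0,"dy":0,"dz":0,"rx":0,"ry":0,"rz":0,"hand":-1},{"dx":0,"dy":0,"dz":0,"rx":0,"ry":0,"rz":0,"hand":-1}]' 20; python3 -c "$S"
```

```text
clock: 16.5
position: [0.505, 0.1777, 0.0152]
tool_rot: [-3.142, 0.062, -3.031]
force: [0.5, 0.7, -0.2]
grip_width: 0.0852
[0.5050168  0.17770474 0.01516038] [-3.14156228  0.06196477 -3.03145165] [ 0.54962982  0.72301197 -0.16802912] [-0.04983976  0.0672018  -0.03245851] 0.08520216288002264
```

```bash
python3 -m inch '[{"dx":0,"dy":0,"dz":-15,"rx":0,"ry":0,"rz":0,"hand":-1},{"dx":0,"dy":0,"dz":-30,"rx":0,"ry":0,"rz":0,"hand":-1},{"dx":0,"dy":0,"dz":-40,"rx":0,"ry":0,"rz":0,"hand":-1},{"dx":0,"dy":0,"dz":-40,"rx":0,"ry":0.03,"rz":0,"hand":-1},{"dx":0,"dy":0,"dz":-40,"rx":0,"ry":0.032,"rz":0,"hand":-1},{"dx":-20,"dy":0,"dz":-40,"rx":0,"ry":0,"rz":0,"hand":-1},{"dx":-25,"dy":0,"dz":-40,"rx":0,"ry":0,"rz":0,"hand":-1},{"dx":-20,"dy":0,"dz":-40,"rx":0,"ry":0,"rz":0,"hand":0},{"dx":0,"dy":0,"dz":0,"rx":0,"ry":0,"rz":0,"hand":1},{"dx":0,"dy":0,"dz":0,"rx":0,"ry":0,"rz":0,"hand":1}]' 20
python3 - <<'E'
from fit import *
c=cal('wrist'); im,d=bot.grab_frame('wrist'); save('w11',im); np.savez('w11.npz',im=im,d=d,**{k:np.array(v) for k,v in c.items()})
s=bot.observe();print(s['position'],s['tool_rot'],s['force'])
P=cloud('wrist',d,c)
for t in ['pad','carrier_socket']:
  for r in bot.tip_of('wrist',t)[:2]: print(t,r,P[int(r['centre'][0]),int(r['centre'][1])])
E
```

```text
clock: 17.5
position: [0.5606, 0.1836, 0.3012]
tool_rot: [3.141, 0.001, -3.032]
force: [0.0, 0.5, -0.7]
grip_width: 0.0439
[0.55996957 0.18364373 0.30017527] [ 3.14150320e+00 -3.75166986e-04 -3.03153548e+00] [-0.00075896 -0.1464044   0.09252399]
pad {'centre': [182.3, 319.0], 'score': 0.71} [0.56907246 0.18406038 0.11834205]
carrier_socket {'centre': [220.1, 319.5], 'score': 0.57} [0.62036001 0.1897907  0.10019118]
carrier_socket {'centre': [116.7, 321.5], 'score': 0.36} [0.50111263 0.17910408 0.05018719]
```

View pics/w11.png

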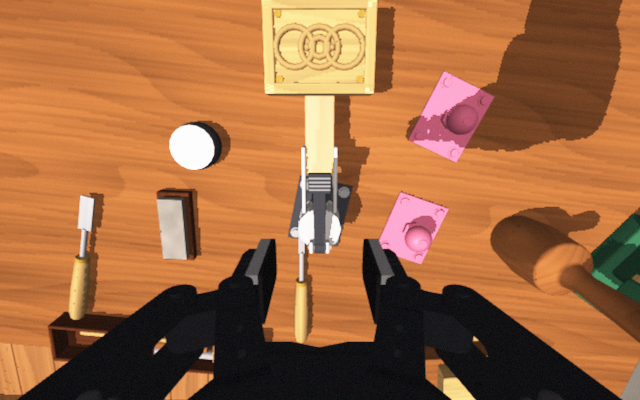

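```bash
python3 - <<'E'
from fit import *
z=np.load('w11.npz');P=cloud('wrist',z['d'],z); P[...,2]-=.0017
o=np.array([.6437,.1933]);hd=.1100;a=np.array([np.cos(hd),np.sin(hd)]);b=np.array([-a[1],a[0]])
q=P[np.isfinite(P[...,0])&(P[...,2]<.14)&(P[...,2]>.02)]; t=(q[:,:2]-o)@a;w=(q[:,:2]-o)@b
m=(t<-.165)&(t>-.27)&(abs(w)<.07)&(q[:,2]>.04);k=q[m];print('block',cv2.minAreaRect((np.c_[t,w][m]*1000).astype(np.float32)),np.median(k[:,2]))
m=(t<-.10)&(t>-.165)&(abs(w)<.016);print('beam slope',np.polyfit(t[m],q[m,2],1))
m=(abs(t)<.03)&(abs(w)<.03)&(q[:,2]<.085)&(q[:,2]>.066)&(abs(w)>.011);A=np.c_[t[m],w[m],np.ones(m.sum())];print('roof',m.sum(),np.linalg.lstsq(A,q[m,2],rcond=None)[0])
h=cv2.convexHull((np.c_[t,w][m]*1000).astype(np.float32))[:,0];s=least_squares(lambda x:np.hypot(h[:,0]-x[0],h[:,1]-x[1])-27,[0,0],loss='soft_l1');print('roof centre rel ball',s.x)
m=(q[:,2]>.1)&(t<0);
for lo in np.arange(-.1,.04,.006):
    s=(t>lo)&(t<lo+.006)&(abs(w)<.011)&(q[:,2]>.07)
    if s.sum(): print(round(lo+.003,3),s.sum(),np.round(np.median(q[s,2]),4),np.round(np.median(w[s]),4))
E
```

```text
block ((-215.5941162109375, -0.41493988037109375), (99.49361419677734, 126.08946990966797), 0.0855787992477417) 0.06787038111669784
beam slope [0.06246882 0.05743147]
roof 667 [0.12273845 0.00439607 0.07405513]
roof centre rel ball [-1.8201118  -0.20566481]
-0.085 83 0.1181 0.0001
-0.079 99 0.1174 0.0001
-0.073 99 0.1156 -0.001
-0.067 78 0.1135 0.0001
-0.061 80 0.1112 0.0002
-0.055 48 0.1087 -0.0004
-0.049 55 0.1068 0.0002
-0.043 53 0.1049 -0.0009
-0.037 49 0.1029 0.0002
-0.031 51 0.1008 -0.0009
-0.025 64 0.0985 0.0009
-0.019 72 0.0963 0.0003
-0.013 67 0.0945 0.0003
-0.007 69 0.0923 0.0003
-0.001 68 0.09 0.0004
0.005 68 0.0882 0.0004
0.011 81 0.0862 0.0017
0.017 89 0.0875 0.0004
0.023 54 0.0881 0.0004
0.029 12 0.0862 -0.0002
```

```bash
python3 -m inch '[{"dx":-12,"dy":0.5,"dz":10,"rx":0,"ry":0,"rz":0,"hand":1},{"dx":0,"dy":0,"dz":30,"rx":0,"ry":0,"rz":0,"hand":1},{"dx":0,"dy":0,"dz":40,"rx":0,"ry":0,"rz":0,"hand":1},{"dx":0,"dy":0,"dz":40,"rx":0,"ry":0,"rz":0,"hand":1},{"dx":0,"dy":0,"dz":30,"rx":0,"ry":0,"rz":0,"hand":1},{"dx":0,"dy":0,"dz":17,"rx":0,"ry":0,"rz":0,"hand":1},{"dx":0,"dy":0,"dz":0,"rx":0,"ry":0,"rz":0,"hand":1},{"dx":0,"dy":0,"dz":0,"rx":0,"ry":0,"rz":0,"hand":1}]' 60
python3 - <<'E'
from h import *
s=bot.observe();print(s['position'],s['force'],s['grip_width'])
im,d=bot.grab_frame('scene'); save('s12c',cv2.resize(im[150:270,310:430],None,fx=5,fy=5,interpolation=cv2.INTER_CUBIC))
E
```

```text
clock: 18.45
position: [0.5727, 0.1855, 0.1327]
tool_rot: [-3.141, -0.001, -3.032]
force: [0.2, -0.4, 0.5]
grip_width: -0.0002
[0.57268349 0.18553539 0.13268792] [ 0.24616435 -0.40054741  0.527315  ] -0.0001548807117079098
```

View pics/s12c.png

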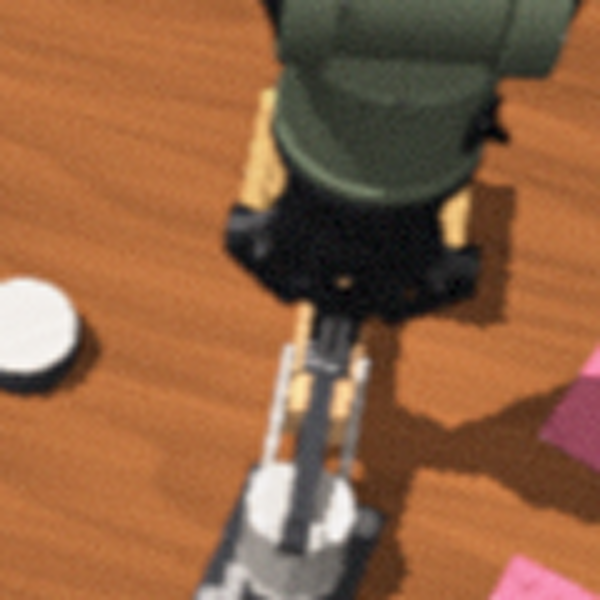

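Fingertips are over the pad, about 14 mm above it. Going down gently.

```bash
S='from h import *
s=bot.observe();print(s["position"],s["force"],s["moment"])'
python3 -m inch '[{"dx":0,"dy":0,"dz":5,"rx":0,"ry":0,"rz":0,"hand":1},{"dx":0,"dy":0,"dz":4,"rx":0,"ry":0,"rz":0,"hand":1},{"dx":0,"dy":0,"dz":0,"rx":0,"ry":0,"rz":0,"hand":1}]'>/dev/null; python3 -c "$S"
for i in 1 2 3; do python3 -m inch '[{"dx":0,"dy":0,"dz":1,"rx":0,"ry":0,"rz":0,"hand":1},{"dx":0,"dy":0,"dz":1,"rx":0,"ry":0,"rz":0,"hand":1}]'>/dev/null; python3 -c "$S"; done
```

```text
[0.57238583 0.18571228 0.12370233] [ 0.3163379  -0.23749218  0.32534922] [-0.0250471   0.02019472  0.05222238]
[0.57261838 0.18571802 0.12202036] [-0.208265    0.22611963  0.45886576] [-0.02621188 -0.05009198 -0.02218248]
[0.57256656 0.1857255  0.11990041] [ 0.09409749 -0.12411383 -0.10019862] [ 0.0281599  -0.03450453 -0.029845  ]
[0.57250684 0.18570674 0.11782263] [ 0.80943791 -0.05556981  1.11652423] [-0.00031494 -0.00772502 -0.03443635]
```

```bash
S='from h import *
s=bot.observe();print(s["position"],s["force"],s["moment"])'
for i in 1 2 3 4; do python3 -m inch '[{"dx":0.2,"dy":0,"dz":1,"rx":0,"ry":0,"rz":0,"hand":1},{"dx":0.2,"dy":0,"dz":1,"rx":0,"ry":0,"rz":0,"hand":1}]'>/dev/null; python3 -c "$S"; done
```

```text
[0.57229613 0.18570211 0.11616219] [-1.74179064 -0.42372303  6.94404489] [-0.1300091   0.45387095  0.04317026]
[0.57168437 0.18563984 0.11417693] [-3.07230478 -1.12077557  6.74685343] [-0.14438784  0.56031901  0.0114045 ]
[0.57129692 0.18556709 0.11218269] [-3.65559981 -0.07676198  7.23947284] [-0.11615331  0.71973707 -0.00273074]
[0.57086398 0.18552894 0.11016378] [-2.56392388 -0.3297963   6.95159892] [-0.02470123  0.60878444  0.00369184]
```

```bash
S='from h import *
s=bot.observe();print(s["position"],s["force"],s["moment"])'
for i in 1 2 3 4; do python3 -m inch '[{"dx":0.25,"dy":0,"dz":1.5,"rx":0,"ry":0,"rz":0,"hand":1},{"dx":0.25,"dy":0,"dz":1.5,"rx":0,"ry":0,"rz":0,"hand":1},{"dx":0.2,"dy":0,"dz":1.5,"rx":0,"ry":0,"rz":0,"hand":1},{"dx":0.2,"dy":0,"dz":1.5,"rx":0,"ry":0,"rz":0,"hand":1}]'>/dev/null; python3 -c "$S"; done
```

```text
[0.56987943 0.18543932 0.10411971] [-3.93506888 -0.84414541  6.89426447] [-0.09739159  0.678461    0.01357313]
[0.56885133 0.18533836 0.09806396] [-3.33662808 -1.15779338  6.36970748] [-0.03615544  0.65951436  0.00528921]
[0.56797776 0.1852515  0.09206474] [-2.59902776 -1.15087234  7.28171589] [-0.06732088  0.80382969  0.00707634]
[0.56737196 0.18514935 0.08613785] [-2.20771039 -0.6996216   6.64727584] [-0.13001845  0.44572608  0.01007846]
```

```bash
S='from h import *
s=bot.observe();print(s["position"],s["force"],s["moment"])'
for i in 1 2; do python3 -m inch '[{"dx":0.1,"dy":0,"dz":1,"rx":0,"ry":0,"rz":0,"hand":1},{"dx":0.1,"dy":0,"dz":1,"rx":0,"ry":0,"rz":0,"hand":1}]'>/dev/null; python3 -c "$S"; done
for i in 1 2 3; do python3 -m inch '[{"dx":0,"dy":0,"dz":0.7,"rx":0,"ry":0,"rz":0,"hand":1},{"dx":0,"dy":0,"dz":0,"rx":0,"ry":0,"rz":0,"hand":1}]'>/dev/null; python3 -c "$S"; done
```

```text
[0.56730733 0.18516379 0.08419778] [-1.48326373 -0.36973198  6.63902025] [-0.09263587  0.33785287 -0.02328301]
[0.56723473 0.18517307 0.08227483] [-1.30122864 -0.91552996  7.85620249] [-0.07169783  0.14283172  0.01811387]
[0.5671981  0.18515085 0.08151367] [-0.31084635 -0.01254291  4.80280042] [-0.07107287  0.1502663  -0.05697675]
[0.56723049 0.18514935 0.08084201] [-1.25706983  0.13014209  5.55653098] [-0.03073692  0.15556749  0.04257402]
[0.56720529 0.18516951 0.08015132] [-0.63143007 -0.32463543  6.39567201] [-0.00798239  0.16309808 -0.0085532 ]
```

```bash
S='from h import *
s=bot.observe();print(s["position"],s["force"],s["moment"])'
for i in 1 2 3; do python3 -m inch '[{"dx":0,"dy":0,"dz":0.6,"rx":0,"ry":0,"rz":0,"hand":1},{"dx":0,"dy":0,"dz":0,"rx":0,"ry":0,"rz":0,"hand":1}]'>/dev/null; python3 -c "$S"; done
```

```text
[0.56724845 0.18517272 0.07957627] [ 0.48966518 -0.27113544  6.19959358] [-0.06780151  0.11144968  0.00661369]
[0.56725064 0.18517261 0.07897927] [-0.55583891 -0.12032641  6.34483126] [-0.06238364  0.18201887 -0.00146103]
[0.56729091 0.18516272 0.07851949] [-2.61026516 -0.86484707  8.98883371] [-0.07541347  0.35110881  0.04024975]
```

```bash
S='from h import *
s=bot.observe();print(s["position"],s["force"],s["moment"])'
python3 -m inch '[{"dx":0,"dy":0,"dz":0.4,"rx":0,"ry":0,"rz":0,"hand":1},{"dx":0,"dy":0,"dz":0,"rx":0,"ry":0,"rz":0,"hand":1}]'>/dev/null; python3 -c "$S"
python3 -m inch '[{"dx":0,"dy":0,"dz":0.3,"rx":0,"ry":0,"rz":0,"hand":1},{"dx":0,"dy":0,"dz":0,"rx":0,"ry":0,"rz":0,"hand":1}]'>/dev/null; python3 -c "$S"
```

```text
[0.56730346 0.18523225 0.07837034] [-3.49698952 -0.63234961 13.9523943 ] [-0.15025774  0.64702002  0.00100424]
[0.56736739 0.1852196  0.07827171] [-4.61143645 -0.98740973 17.117359  ] [-0.20122591  0.91875156 -0.03151697]
```

```bash
python3 -m inch '[{"dx":0,"dy":0,"dz":-2,"rx":0,"ry":0,"rz":0,"hand":1},{"dx":0,"dy":0,"dz":-10,"rx":0,"ry":0,"rz":0,"hand":1},{"dx":0,"dy":0,"dz":-40,"rx":0,"ry":0,"rz":0,"hand":1},{"dx":0,"dy":0,"dz":-45,"rx":0,"ry":0,"rz":0,"hand":1},{"dx":0,"dy":0,"dz":-45,"rx":0,"ry":0,"rz":0,"hand":1},{"dx":0,"dy":0,"dz":-45,"rx":0,"ry":0,"rz":0,"hand":1},{"dx":0,"dy":0,"dz":-40,"rx":0,"ry":0,"rz":0,"hand":1},{"dx":0,"dy":0,"dz":0,"rx":0,"ry":0,"rz":0,"hand":1},{"dx":0,"dy":0,"dz":0,"rx":0,"ry":0,"rz":0,"hand":1},{"dx":0,"dy":0,"dz":0,"rx":0,"ry":0,"rz":0,"hand":1}]'
python3 - <<'E'
from fit import *
z=c=cal('wrist'); im,d=bot.grab_frame('wrist'); save('w13',im)
P=cloud('wrist',d,z); P[...,2]-=.0017
o=np.array([.6437,.1933]);hd=.1100;a=np.array([np.cos(hd),np.sin(hd)]);b=np.array([-a[1],a[0]])
q=P[np.isfinite(P[...,0])&(P[...,2]<.14)&(P[...,2]>.02)]; t=(q[:,:2]-o)@a;w=(q[:,:2]-o)@b
m=(t<-.165)&(t>-.27)&(abs(w)<.07)&(q[:,2]>.04);k=q[m];print('block',cv2.minAreaRect((np.c_[t,w][m]*1000).astype(np.float32)),np.median(k[:,2]))
m=(t<-.10)&(t>-.165)&(abs(w)<.016);print('beam slope',np.polyfit(t[m],q[m,2],1))
m=(abs(t)<.03)&(abs(w)<.03)&(q[:,2]<.08)&(q[:,2]>.066)&(abs(w)>.012)
print('roof z',np.median(q[m,2]))
h=cv2.convexHull((np.c_[t,w][m]*1000).astype(np.float32))[:,0];s=least_squares(lambda x:np.hypot(h[:,0]-x[0],h[:,1]-x[1])-27,[0,0],loss='soft_l1');print('roof centre rel ball',s.x)
m=(t>-.06)&(t<.005)&(abs(w)<.005)&(q[:,2]>.07);print('arm slope',np.polyfit(t[m],q[m,2],1))
m=(t>-.09)&(t<-.066)&(abs(w)<.012)&(q[:,2]>.06);print('pad z',np.median(q[m,2]))
im,d=bot.grab_frame('scene'); save('s13',im)
s=bot.observe();print(s['clock'],s['position'],s['force'])
E
```

```text
clock: 24.8
position: [0.5665, 0.185, 0.3037]
tool_rot: [-3.141, -0.001, -3.031]
force: [1.0, -0.2, -0.1]
grip_width: 0.0002
block ((-213.078125, -0.2926368713378906), (95.6160888671875, 126.17959594726562), 0.09724864363670349) 0.06802930730673133
beam slope [0.06364136 0.05762838]
roof z 0.07329288254927528
roof centre rel ball [-2.36743859 -0.09463254]
arm slope [0.0660648  0.08254048]
pad z 0.07830846600101919
24.9 [0.56653791 0.18495131 0.30337749] [-0.89159918 -0.09151963 -0.78577666]
```

View pics/w13.png

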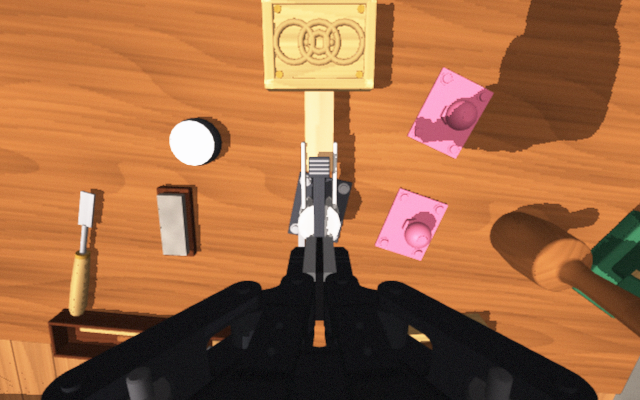

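View pics/s13.png

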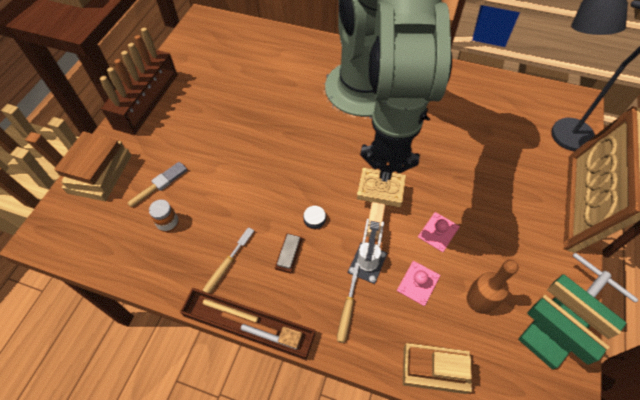

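```bash
python3 -c "
from h import *
print(bot.job_done())"
```

```text
the job is handed in; nothing more can be done
None
```

The carrier is standing on the steel ball and its two rubber feet with the lever fully down. I handed the job in at about 25 s of the 62 s allowed; no verdict was reported.

**Seating:** I picked the carrier up by its beam and lowered the socket over the steel post, leaving the two pink look-alikes alone. It went down in small steps. A 3 N side contact inside the bore was relieved with a shift of under 1 mm. I first felt the ball carry load at about 3 N, and it carried about 4.5 N before I brought the feet down.

**Lever:** I pressed the pad at about 7 N until it met its stop, where the force peaked at about 17 N.

**Last checks:**
- **Lever:** the arm lies parallel to the beam (slopes 0.066 and 0.064), and the pad is at 78.3 mm where I expected 78.6 mm fully down.
- **Seat:** before the lever press, the head's roof measured about 74 mm, which puts the seat point near 47 mm, under the 53 mm limit. Afterwards it read 73.3 mm, a reading partly blocked by the gripper.
- **Position:** the roof's centre was within about 0.6 mm of where the tilted head should be over the ball.
- **Bystanders:** they look unmoved in the scene picture, though I did not measure them.

**What went less well or disagreed:**
- While I was bringing the feet down, the wrist force rose briefly to about 20 N upward. It came mostly through the feet, and I eased off at once.
- The cameras disagreed by 1 to 2 mm on the ball's position, which the feeling-down took care of.

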